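# Screw the filler plug into the glue pressure tank

## Task

The glue pressure tank has been refilled: close it with its large hexagon-headed brass filler plug. Set the plug upright in the open neck, turn it backward (anticlockwise seen from above) under light pressure until it rides up over the start of the thread and you feel it drop, and only then screw it forward (clockwise) until the thread draws its flange down snug on the rubber sealing ring, squeezing the ring about a millimetre and never forcing it. Let go of it, and leave the other things on the bench where they are.

Things in the scene. Friction and masses are not known exactly. Their poses are not given: they have to be found in the camera images.
- plug: Brass filler plug, about 0.3 kg, standing upright. Origin: centre of its underside, z up. From below: nose 48 mm diameter; four right-hand thread ribs at 90 deg (59 mm outside diameter, 2.8 mm thick, 48 deg long, lower ends 3 mm above the origin); flange 74 mm diameter at 20 to 24 mm; hexagon head at 24 to 50 mm. Thread oiled, head dry.
- plug_head (a point): On the plug's axis, 48 mm above its origin, 2 mm under the top of the hexagon head: a good TCP height for gripping it from above. Head 46 mm across flats, 26 mm tall; one pair of flats faces +x and -x of this frame, the others every 60 deg.
- plug_flange (a point): Centre of the flange's underside, 20 mm above the plug's origin. The flange meets the sealing ring some 50 deg forward of the drop; there the plug stops sinking for about 18 deg of free play, then the thread draws it down again at 0.78 mm per 10 deg, squeezing the ring. A squeeze of 0.5 mm or more is snug, about 1 mm is right, 1.9 mm is forced.
- tank: Grey glue pressure tank bolted to the bench, does not move: plate 190 x 190 mm, vessel 160 mm diameter with sloping shoulder, aluminium neck upright at the centre. Origin: centre of the underside. Gauge leaning from the front shoulder (-x side, up to 165 mm), outlet valve at the foot on the +y side (to 150 mm out). Only the neck stands above 165 mm.
- neck (a point): Centre of the neck's open mouth, level with the top of the black rubber sealing ring (66 to 75 mm diameter) that stands 2.5 mm proud of the metal rim; 175 mm above the bench, z up. Bore 63 mm diameter, 27 mm deep; neck outside 80 mm. The ring is springy: 15 N for each mm. The plug's ribs clear the bore by 2 mm all round.
- thread_top (a point): Centre of the bore at the tops of the thread starts, 6 mm below the mouth. Four right-hand ribs (53 mm inside, 2.8 mm thick, 110 deg long) with blunt upper ends start here every 90 deg, at angles not told by this pose, and fall clockwise 28 mm per turn. Plug origin: 3 mm below this point when riding on the starts, 10 mm just after the drop (7 mm fall), 14 mm as the flange meets the ring.
- drain_plug: Small brass hexagon plug, 26 mm across flats, 39 mm flange, 35 mm tall; not the filler plug. Origin under its centre. Leave alone.
- wax_tin: Plain closed steel tin, 72 mm diameter, 45 mm tall. Origin under its centre. Leave alone.
- glue_brush: Flat brush with wooden handle, lying. Leave alone.
- hammer: Hammer with wooden handle, lying. Leave alone.
- screwdriver: Screwdriver with wooden handle, lying. Leave alone.
- try_square: Try square lying flat: wooden stock 130 mm, steel blade 200 mm. Leave alone.
Things that resemble listed ones, but are neither listed nor needed, are in the scene too. Leave any red look-alike of the plug alone.

How it is judged:
By the outcome, as a careful person would: the job done as asked, in the order asked, and still so for the second after the job is handed in, with the robot touching nothing.
It also fails if it takes over 64 s, if anything falls off the work surface, if the arm or the gripper's body presses on something with over 40 N, if the wrist force passes 120 N, or if a joint passes its speed limit or range.

## Robot

A 7-joint arm with a two-finger parallel gripper is mounted at the origin on the work surface. World frame = base frame: x ahead of the robot, y to its left, z up, the work surface at z = 0. Lengths are in m, angles in degrees, forces in N, time in s.
With the tool pointing down it reaches from about 0.35 to 0.775 m from the base axis. Payload 3.1 kg.
Tool frame: the origin (TCP) lies between the finger pads, 19 mm behind the fingertips; this is the grasp point; z points along the fingers, y is the line along which they close (so a half turn about z gives the same grasp; the last joint's range is limited). The gripper opens to 85 mm and grips with 20 to 120 N. Pads are 22 mm wide; open, the fingers measure 114 mm over their backs; the gripper's body (76 mm by 85 mm) begins 54 mm behind the grasp point. The pads swing forward as they close: fully open they stand 13 mm farther back than shut.
Start: joints at [74.387, 17.813, 0.802, 86.603, -0.252, 75.585, -1.558], TCP at [0.126, -0.535, 0.25] pointing down, gripper open.
Joint ranges: [-154.91, 154.91], [-16.99, 109.72], [-72.82, 74.43], [7.12, 147.25], [-82.49, 262.49], [11.32, 116.49], [-174.64, 174.64]. Speed limits (degrees/s): [159.86, 159.86, 180, 180, 180, 180, 180].

## Interface

Orientations are given as [roll, pitch, yaw] about the fixed x, y, z axes, in that order (R = Rz(yaw) Ry(pitch) Rx(roll)).
In Python, from station import robot, fingers, vision, workorder, recognise gives the robot as it stands. Calls block until the motion is done:
- robot.move_to(position, orientation): joint-space move of the TCP to a pose.
- robot.line_to(position, orientation=None, velocity=0.15, f_stop=None): straight line of the TCP; orientation=None keeps the orientation; velocity is the mean speed in m/s. With f_stop (N) it stops when the force on the tool has changed by that much, and returns True; else False.
- robot.move_j(angles): joint-space move.
- fingers.gripper_to(opening, force=None): opening from 0.0 (shut) to 1.0 (fully open); force is the grip in N (None keeps the last); returns when the fingers have stopped.
- robot.pause(seconds).
- robot.inverse_kinematics(position, orientation): joint angles nearest the present ones, or None.
- vision.grab_frame(name): name is "scene" or "top" or "wrist"; returns the picture (480x640x3 uint8, red, green, blue); there is no depth.
- vision.calibration(name): a dict with "mtx" (3x3 intrinsics, pixels), "k1" (the pictures are not rectified: a ray, as slopes to the right and down, at radius r is drawn at 1 + k1 r^2 times it, then the intrinsics apply), "extrinsics" (4x4, takes a point from world to camera coordinates); the wrist camera has in their place "T_tool_cam" (4x4, takes a point from camera to tool coordinates, whose origin is the TCP and whose axes are the flange's). Camera axes: x right, y up, looking along -z (the intrinsics and any distortion apply to the point x, -y, -z); pixel columns grow to the right and rows downward; lengths in m; the calibration is good to about 2 mm. A picture is of the moment at which its call begins: read the wrist's pose just before it. calibration takes no time and is no camera call.
A pose or a line that the arm cannot do raises robot.PlanningError and nothing moves.
- workorder.close_job(): hands the job in; it is judged then, once.
Trained networks look in the newest picture that a camera, given by its name, has taken for a name from the list of things; names that differ only in an ending like _2 or _b are one class to them, and where a whole thing is asked for, a point or a joint stands for the part that bears it (a point fixed in the world has none). Each returns a list of dicts, best first, with "p" (0 to 1); they miss things now and then, are a little off and sometimes report something else, mostly with a low value. They report only what shows in the picture. A call takes as long as a camera call. They do not tell look-alikes from the thing itself.
- recognise(label, camera): "rect" ([centre column, centre row, width, height] in pixels, round what is visible of it).
Readings, each from a call of its own:
- robot.current_time_s(): time.
- robot.current_joint_positions(): joint angles.
- robot.current_dq(): joint speeds.
- robot.current_joint_torque(): joint torques, N m.
- robot.current_tool_pos(): TCP position.
- robot.current_eef_rot(): TCP orientation.
- robot.current_contact_force(): force on the tool from outside, world axes, zero at the start.
- robot.current_torque(): the same for the moment, N m.
- robot.current_finger_gap(): opening from 0.0 (shut) to 1.0 (fully open).
- robot.current_gripper_force(): force on a finger pad.
Only numpy, scipy, OpenCV 4.12 (cv2) and the standard library are available. Lean on these libraries where they do the work, as an engineer would, in place of code of your own. Each camera call takes 0.05 s, during which the arm holds its last target. There are 200 camera calls.

## Working session

There is one attempt and no reset: what is moved stays moved. The work goes in short steps, each a Python script; the robot and the scene stay as the last script left them, time stands still between calls to the robot, and variables do not carry over. Pictures are saved under pics/ and viewed, at most 10 in all, crops included, and the job is handed in when it is done.

```bash
mkdir -p pics; ls; cat > h.py <<'E'
import numpy as np, cv2
from station import robot, fingers, vision, workorder, recognise
def snap(n,f):
    im=vision.grab_frame(n); cv2.imwrite('pics/'+f,im[:,:,::-1].copy()); return im
def ray(n,px,z,Tcw=None):
    """pixel -> world point on plane z"""
    c=vision.calibration(n); M=np.array(c['mtx']); 
    d=((px[0]-M[0,2])/M[0,0],(px[1]-M[1,2])/M[1,1]); d=np.array(d); u=d.copy()
    for _ in range(20): u=d/(1+c['k1']*(u@u))
    if Tcw is None: Tcw=np.linalg.inv(np.array(c['extrinsics']))
    v=Tcw[:3,:3]@np.array([u[0],-u[1],-1]); o=Tcw[:3,3]
    return o+v*(z-o[2])/v[2]
def proj(n,P):
    c=vision.calibration(n); M=np.array(c['mtx']); q=np.array(c['extrinsics'])@np.append(P,1)
    s=np.array([q[0],-q[1]])/-q[2]; s=s*(1+c['k1']*(s@s)); return M[:2,:2]@s+M[:2,2]
E
python3 - <<'E'
from h import *
for n in('scene','top'):
    snap(n,n+'1.png')
    for l in('plug','tank','drain_plug'):
        for r in recognise(l,n)[:4]: print(n,l,round(r['p'],2),np.round(r['rect']))
    print(np.round(np.linalg.inv(np.array(vision.calibration(n)['extrinsics'])),3),vision.calibration(n)['k1'])
print(robot.current_time_s(), robot.current_eef_rot(), vision.calibration('wrist'))
E
```

```text
pics
scene plug 0.9 [245. 341.  31.  32.]
scene plug 0.84 [225. 261.  32.  27.]
scene plug 0.7 [355. 353.  37.  34.]
scene plug 0.65 [216. 304.  29.  27.]
scene tank 0.39 [325. 316.  27.  35.]
scene tank 0.26 [368. 234.  98. 104.]
scene drain_plug 0.46 [277. 286.  18.  18.]
[[ 0.79  -0.446  0.421  1.09 ]
 [ 0.613  0.553 -0.565 -0.76 ]
 [ 0.02   0.704  0.71   1.056]
 [ 0.     0.     0.     1.   ]] 0.012036269312227486
top plug 0.83 [376. 314.  28.  25.]
top plug 0.66 [379. 175.  22.  27.]
top plug 0.65 [268. 236.  80.  76.]
top plug 0.64 [422. 247.  28.  22.]
top tank 0.93 [269. 236.  84.  77.]
top drain_plug 0.54 [365. 260.  16.  14.]
[[-0.018  0.996 -0.09   0.397]
 [-1.    -0.02  -0.02  -0.056]
 [-0.022  0.09   0.996  1.785]
 [ 0.     0.     0.     1.   ]] -0.09663891605031771
0.4 [-1.79980106e+02  1.40792155e-03  1.32259942e+01] {'mtx': array([[359.63249219,   0.        , 312.49923225],
       [  0.        , 359.63249219, 242.28536527],
       [  0.        ,   0.        ,   1.        ]]), 'k1': -0.02267954882909223, 'T_tool_cam': array([[-5.39557357e-04,  9.53024312e-01,  3.02893330e-01,
         7.56770929e-02],
       [ 9.99999765e-01,  6.42081256e-04, -2.38901983e-04,
        -1.78665488e-04],
       [-4.22161528e-04,  3.02893130e-01, -9.53024435e-01,
        -1.23684168e-01],
       [ 0.00000000e+00,  0.00000000e+00,  0.00000000e+00,
         1.00000000e+00]])}
```

View pics/scene1.png

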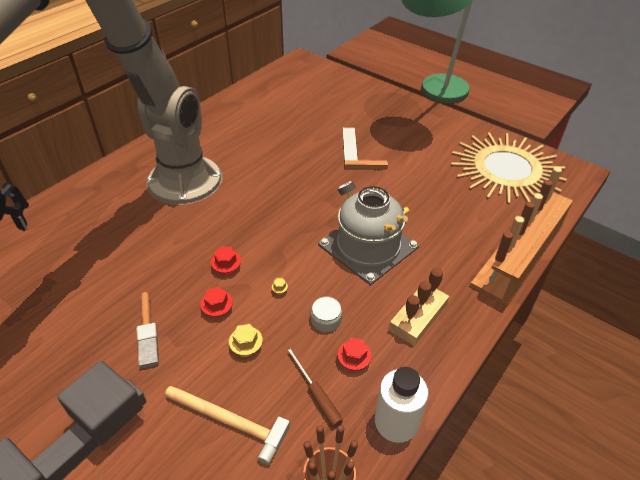

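View pics/top1.png

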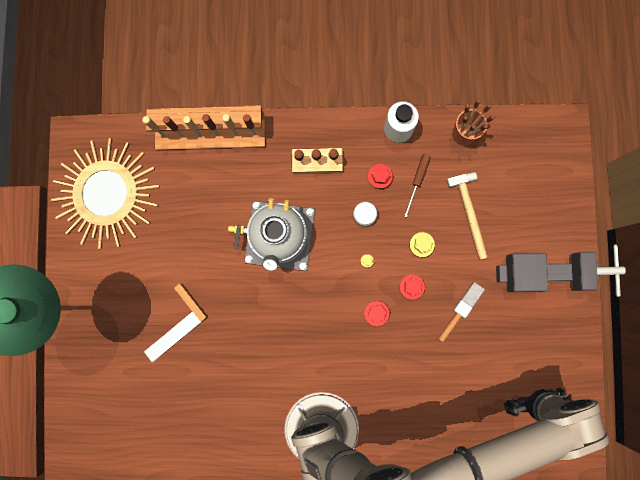

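The filler plug is the yellow one, at scene (245,341) and top (422,245). The red ones are look-alikes and the tiny yellow one at top (367,261) is the drain plug. The neck is at top (274,230) and scene (373,198).

```bash
cat >> h.py <<'E'
def yellow(im,box,lo=(18,90,80),hi=(35,255,255)):
    m=cv2.inRange(cv2.cvtColor(np.ascontiguousarray(im),cv2.COLOR_RGB2HSV),lo,hi); k=np.zeros_like(m); x,y,w,h=box; k[y:y+h,x:x+w]=1
    return m*k
def wristT(pos,rpy):
    from scipy.spatial.transform import Rotation as R
    T=np.eye(4); T[:3,:3]=R.from_euler('xyz',rpy,degrees=True).as_matrix(); T[:3,3]=pos
    return T@np.array(vision.calibration('wrist')['T_tool_cam'])
E
python3 - <<'E'
from h import *
for n,b,nk in(('scene',(225,318,42,45),(373,196)),('top',(405,228,36,36),(275,230))):
    im=cv2.imread(f'pics/{n}1.png')[:,:,::-1]; m=yellow(im,b)
    x,y,w,h=cv2.boundingRect(m); print(n,(x,y,w,h))
    for z in(.02,.035): print(z,ray(n,(x+w/2-.5,y+h/2-.5),z).round(3))
    print('neck',ray(n,nk,.175).round(3))
E
```

```text
scene (229, 324, 34, 31)
0.02 [ 0.537 -0.304  0.02 ]
0.035 [ 0.545 -0.311  0.035]
neck [0.576 0.115 0.175]
top (410, 232, 25, 25)
0.02 [ 0.54  -0.311  0.02 ]
0.035 [ 0.538 -0.309  0.035]
neck [0.573 0.109 0.175]
```

```bash
python3 - <<'E'
from h import *
import json
D={}
for n,p in(('neck',(.574,.111,.30)),('plug',(.539,-.309,.17))):
    robot.move_to(p,[180,0,0]); robot.pause(.2)
    q=robot.current_tool_pos(),robot.current_eef_rot()
    im=snap('wrist',f'w_{n}.png'); D[n]=[list(map(float,q[0])),list(map(float,q[1]))]
    print(n,q,np.round(robot.current_joint_positions(),1),robot.current_time_s())
json.dump(D,open('d.json','w'))
E
```

```text
neck (array([0.57414096, 0.11037788, 0.29989219]), array([ 1.79985180e+02,  8.05889893e-03, -6.11319832e-02])) [  24.    31.9  -60.8   73.8   27.5   89.4 -123. ] 3.425
plug (array([ 0.53985005, -0.30752126,  0.17056727]), array([ 1.79997787e+02, -5.30776855e-02,  1.48555585e-01])) [ 61.8  40.7 -57.2  80.1  34.2  77.4 -86.1] 5.2917
```

View pics/w_neck.png

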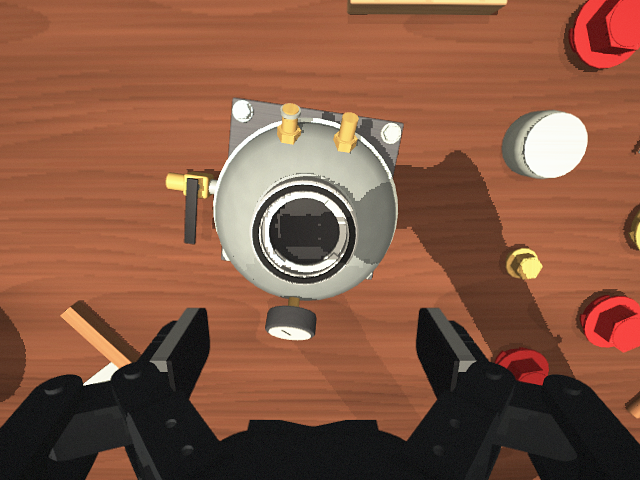

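View pics/w_plug.png

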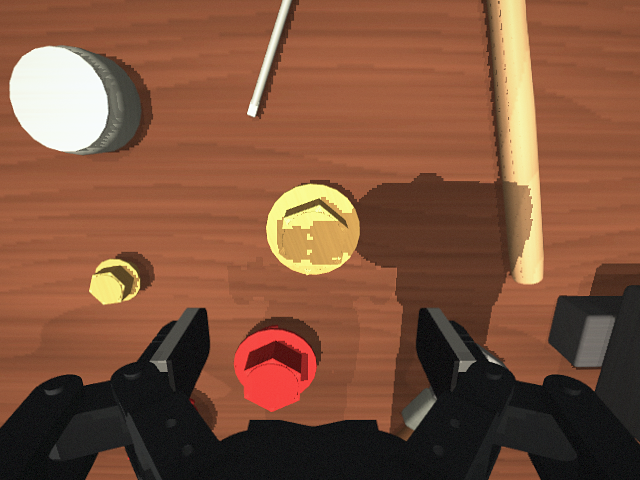

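Neck ring is centred near (304,231). The plug is centred near (313,229), with the hex vertex pointing up near (317,202). I'll zoom in on both with overlay fits.

```bash
cat >> h.py <<'E'
def wproj(Twc,P):
    c=vision.calibration('wrist'); M=np.array(c['mtx']); P=np.atleast_2d(P)
    q=(np.linalg.inv(Twc)@np.c_[P,np.ones(len(P))].T).T
    s=np.c_[q[:,0],-q[:,1]]/-q[:,2:3]; s=s*(1+c['k1']*(s**2).sum(1,keepdims=True)); return s@M[:2,:2].T+M[:2,2]
def circ(c,r,z,n=180):
    t=np.arange(n)*2*np.pi/n; return np.c_[c[0]+r*np.cos(t),c[1]+r*np.sin(t),0*t+z]
E
cat > fit.py <<'E'
from h import *
import json
from scipy.optimize import minimize
from scipy.ndimage import map_coordinates
D=json.load(open('d.json'))
# neck: ring is dark between 33 and 37.5 mm radius at z .175
T=wristT(*D['neck']); im=cv2.imread('pics/w_neck.png'); g=cv2.GaussianBlur(cv2.cvtColor(im,cv2.COLOR_BGR2GRAY),(0,0),.8).astype(float)
def S(c,r,z): p=wproj(T,circ(c,r,z)); return np.clip(map_coordinates(g,[p[:,1],p[:,0]],order=1),0,150).mean()
f=lambda c: sum(S(c,r,.175) for r in(.034,.0352,.0365))-S(c,.0315,.175)-S(c,.031,.175)
from scipy.optimize import brute
c=brute(f,[slice(.56,.59,.001),slice(.095,.125,.001)],finish=None); c=minimize(f,c,method='Nelder-Mead').x
print('neck',c,f(c))
# plug flange: circle dia 74 at z=.024, by the yellow blob's ellipse
Tp=wristT(*D['plug']); ip=cv2.imread('pics/w_plug.png'); m=yellow(ip[:,:,::-1],(255,170,120,115),(12,60,40),(40,255,255))
cn=max(cv2.findContours(m,cv2.RETR_EXTERNAL,cv2.CHAIN_APPROX_NONE)[0],key=cv2.contourArea); e=cv2.fitEllipse(cv2.convexHull(cn))
print(e)
def ap(c): 
    return cv2.fitEllipse(wproj(Tp,circ(c,.037,.024)).astype(np.float32))
p=ray('wrist',e[0],.024,Tp)[:2]; p=p+(p-ray('wrist',ap(p)[0],.024,Tp)[:2]); print('plug',p,ap(p))
S4=4
def crop(im,x,y,w): return cv2.resize(im[y:y+w,x:x+w],None,fx=S4,fy=S4,interpolation=cv2.INTER_CUBIC)
a=crop(im,254,181,100); b=crop(ip,263,179,100)
def dr(a,P,o,col): cv2.polylines(a,[np.int32((P-o+.5)*S4)],True,col,1)
for r,col in((.0375,(0,0,255)),(.033,(0,255,0))): dr(a,wproj(T,circ(c,r,.175)),(254,181),col)
dr(b,wproj(Tp,circ(p,.037,.024)),(263,179),(0,0,255))
cv2.imwrite('pics/crop1.png',np.hstack([a,b])); print(a.shape)
E
python3 fit.py
```

```text
Traceback (most recent call last):
  File "fit.py", line 11, in <module>
    c=brute(f,[slice(.56,.59,.001),slice(.095,.125,.001)],finish=None); c=minimize(f,c,method='Nelder-Mead').x
  File "fit.py", line 9, in <lambda>
    f=lambda c: sum(S(c,r,.175) for r in(.034,.0352,.0365))-S(c,.0315,.175)-S(c,.031,.175)
                ~~~^^^^^^^^^^^^^^^^^^^^^^^^^^^^^^^^^^^^^^^^
  File "fit.py", line 9, in <genexpr>
    f=lambda c: sum(S(c,r,.175) for r in(.034,.0352,.0365))-S(c,.0315,.175)-S(c,.031,.175)
                    ~^^^^^^^^^^
  File "fit.py", line 8, in S
    def S(c,r,z): p=wproj(T,circ(c,r,z)); return np.clip(map_coordinates(g,[p[:,1],p[:,0]],order=1),0,150).mean()
                    ~~~~~^^^^^^^^^^^^^^^
  File "h.py", line 24, in wproj
    c=vision.calibration('wrist'); M=np.array(c['mtx']); P=np.atleast_2d(P)
ValueError: time passes only in moves, steps and waits
```

```bash
cat > t.py <<'E'
s=open('h.py').read().replace("vision.calibration(","cal(").replace("def snap","from functools import lru_cache\n@lru_cache\ndef cal(n): return vision.calibration(n)\ndef snap",1)
open('h.py','w').write(s)
E
python3 t.py; python3 fit.py
```

```text
neck [0.57587109 0.11646715] -115.9223568935908
((312.6637268066406, 228.69007873535156), (92.08184051513672, 94.13603973388672), 89.88362121582031)
plug [ 0.5394596  -0.30797233] ((312.6637268066406, 228.69088745117188), (91.44376373291016, 94.8629150390625), 89.80623626708984)
(400, 400, 3)
```

View pics/crop1.png

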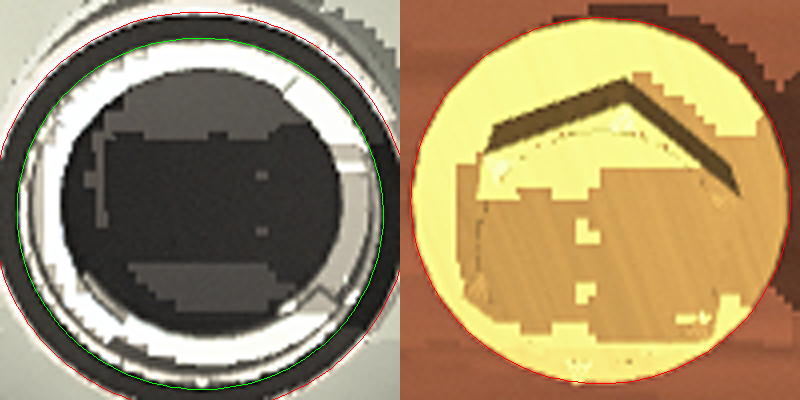

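```bash
python3 - <<'E'
from h import *
import json
D=json.load(open('d.json')); T=wristT(*D['plug']); c=np.array([.53946,-.30797])
for px in((284.25,216.5),(319.25,204.75),(348,227.25)):
    v=ray('wrist',px,.05,T)[:2]-c; print(v*1e3,np.hypot(*v)*1e3,np.degrees(np.arctan2(v[1],v[0])))
for px in((285,210),(319.25,198.5),(347,220)):
    v=ray('wrist',px,.024,T)[:2]-c; print('base',v*1e3,np.hypot(*v)*1e3,np.degrees(np.arctan2(v[1],v[0])))
for y in np.arange(-180,181,15):
    r=[]
    for p in((.5395,-.308,.049),(.5759,.1165,.26)):
        q=robot.inverse_kinematics(p,[180,0,y]); r.append(None if q is None else [int(round(x)) for x in q])
    print(y,r)
E
```

```text
[17.39653291 19.8624071 ] 26.403684842500457 48.78643209852396
[25.75963578 -4.46692633] 26.144067519339174 -9.837715935277709
[  9.72715163 -24.81744095] 26.655634570636742 -68.59739256979128
base [16.27938097 21.24975527] 26.768831576409735 52.544370566662494
base [25.23939238 -4.9471784 ] 25.719671490586688 -11.089958437897586
base [  8.48310606 -26.54248147] 27.86514688509953 -72.27586762538111
-180 [[64, 52, -62, 87, 48, 70, 85], [24, 34, -62, 78, 30, 85, 55]]
-165 [[64, 52, -62, 87, 48, 70, 100], [24, 34, -62, 78, 30, 85, 70]]
-150 [[64, 52, -62, 87, 48, 70, 115], [24, 34, -62, 78, 30, 85, 85]]
-135 [[1, 42, 43, 90, -32, 61, -173], [24, 34, -62, 78, 30, 85, 100]]
-120 [[14, 37, 22, 90, -16, 56, -170], [24, 34, -62, 78, 30, 85, 115]]
-105 [[21, 36, 11, 89, -8, 55, -161], [24, 34, -62, 78, 30, 85, 130]]
-90 [[50, 41, -34, 88, 25, 59, -170], [-48, 29, 54, 81, -23, 82, -174]]
-75 [[52, 41, -37, 88, 28, 60, -157], [-28, 23, 22, 80, -8, 79, -171]]
-60 [[54, 43, -40, 88, 30, 61, -144], [-14, 22, 1, 79, 0, 79, -163]]
-45 [[56, 44, -44, 88, 33, 62, -131], [20, 30, -52, 78, 24, 83, -166]
[... 321 characters left out ...]
 36, -66, 78, 33, 87, -97]]
45 [[64, 52, -61, 87, 47, 70, -50], [26, 37, -67, 78, 34, 87, -83]]
60 [[65, 53, -64, 87, 50, 71, -36], [27, 37, -68, 78, 34, 87, -69]]
75 [[66, 55, -67, 87, 52, 73, -23], [27, 37, -69, 78, 35, 88, -54]]
90 [[67, 56, -69, 87, 54, 74, -9], [27, 38, -70, 78, 35, 88, -39]]
105 [[67, 58, -71, 87, 56, 75, 5], [24, 34, -62, 78, 30, 85, -20]]
120 [[68, 59, -72, 87, 57, 76, 20], [24, 34, -62, 78, 30, 85, -5]]
135 [[68, 59, -72, 87, 57, 76, 35], [24, 34, -62, 78, 30, 85, 10]]
150 [[68, 59, -72, 87, 57, 76, 50], [24, 34, -62, 78, 30, 85, 25]]
165 [[68, 59, -73, 87, 57, 77, 64], [24, 34, -62, 78, 30, 85, 40]]
180 [[64, 52, -62, 87, 48, 70, 85], [24, 34, -62, 78, 30, 85, 55]]
```

```bash
cat >> h.py <<'E'
def st(*a): print(*a,'t',round(robot.current_time_s(),2),'p',np.round(robot.current_tool_pos(),4),'rpy',np.round(robot.current_eef_rot(),1),'F',np.round(robot.current_contact_force(),1),'q',np.round(robot.current_joint_positions(),0))
E
python3 - <<'E'
from h import *
O=[180,0,109.5]
robot.move_to([.5395,-.308,.11],O); st('hover')
robot.line_to([.5395,-.308,.0485],velocity=.1,f_stop=10); st('down')
fingers.gripper_to(.0,force=70); st('grip'); print(robot.current_finger_gap(),robot.current_gripper_force())
robot.line_to([.5395,-.308,.12],velocity=.1); st('lift')
print(robot.current_finger_gap(),robot.current_gripper_force())
a=np.radians(109.5); tx=np.array([np.cos(a),np.sin(a)])
p=np.array([.5755,.1155])-.05*tx
for y in (109.5,):
    print(robot.inverse_kinematics([*p,.33],[180,0,y]), robot.inverse_kinematics([.5755,.1155,.33],[180,0,y]))
E
```

```text
hover t 6.81 p [ 0.5396 -0.3081  0.1101] rpy [180.    0.  109.5] F [-0.3 -0.1  0. ] q [ 68.  53. -73.  84.  51.  80.  12.]
down t 7.58 p [ 0.5399 -0.3078  0.0487] rpy [180.   -0.  109.5] F [-0.1 -0.2  0.3] q [ 67.  57. -70.  87.  55.  75.  10.]
grip t 8.03 p [ 0.5403 -0.3081  0.0496] rpy [1.799e+02 1.000e-01 1.095e+02] F [ 1.3 -0.6  3.8] q [ 67.  57. -70.  87.  55.  75.  10.]
0.5216506227006311 74.66519951820374
lift t 8.89 p [ 0.539  -0.3081  0.1194] rpy [-179.9   -0.   109.5] F [ 0.   0.  -2.9] q [ 67.  51. -70.  83.  48.  79.  14.]
0.5201949880629386 73.90515446662903
[ 27.77835447  34.63199369 -65.51145687  67.91291002  31.28807285
  95.22759267 -10.5849252 ] [ 24.38872167  33.76119612 -66.35299407  69.56434519  30.71479328
  94.66891764 -15.56750332]
```

```bash
python3 - <<'E'
from h import *
import json
a=np.radians(109.5); tx=np.array([np.cos(a),np.sin(a)]); p=np.array([.5755,.1155])-.05*tx
robot.move_to([*p,.32],[180,0,109.5]); robot.pause(.2)
D=json.load(open('d.json')); D['neck2']=[[float(v) for v in robot.current_tool_pos()],[float(v) for v in robot.current_eef_rot()]]
im=snap('wrist','w_neck2.png'); json.dump(D,open('d.json','w')); st()
E
cat > fit2.py <<'E'
from h import *
import json
from scipy.optimize import minimize,brute
from scipy.ndimage import map_coordinates
D=json.load(open('d.json')); R=[]
out=[]
for k in('neck','neck2'):
    T=wristT(*D[k]); im=cv2.imread(f'pics/w_{k}.png'); g=cv2.GaussianBlur(cv2.cvtColor(im,cv2.COLOR_BGR2GRAY),(0,0),.8).astype(float)
    def S(c,r,z): p=wproj(T,circ(c,r,z)); return np.clip(map_coordinates(g,[p[:,1],p[:,0]],order=1),0,150).mean()
    f=lambda c: sum(S(c,r,.175) for r in(.034,.0352,.0365))-S(c,.0315,.175)-S(c,.031,.175)
    c=brute(f,[slice(.56,.59,.001),slice(.095,.13,.001)],finish=None); c=minimize(f,c,method='Nelder-Mead').x
    print(k,c,f(c)); R.append(c)
    o=np.int32(wproj(T,[[*c,.175]])[0]-65); a=cv2.resize(im[o[1]:o[1]+130,o[0]:o[0]+130],(390,390),interpolation=cv2.INTER_CUBIC)
    for r,col in((.0375,(0,0,255)),(.033,(0,255,0))): cv2.polylines(a,[np.int32((wproj(T,circ(c,r,.175))-o+.5)*3)],True,col,1)
    out.append(a)
cv2.imwrite('pics/crop2.png',np.hstack(out))
rot=lambda d:np.array([[np.cos(d),-np.sin(d)],[np.sin(d),np.cos(d)]])
d=np.radians(109.5); b=np.linalg.solve(np.eye(2)-rot(d),R[0]-R[1]); print('bias',b,'n',R[0]-b, R[1]-rot(d)@b)
E
python3 fit2.py
```

```text
t 10.72 p [0.5924 0.0671 0.3194] rpy [-179.9   -0.   109.4] F [ 0.3  0.7 -3.7] q [ 28.  35. -66.  69.  32.  94. -11.]
neck [0.57795072 0.11864531] -116.60591262059856
neck2 [0.57520776 0.11662089] -118.42289135373977
bias [0.00065612 0.00198148] n [0.5772946  0.11666383] [0.5772946  0.11666383]
```

View pics/crop2.png

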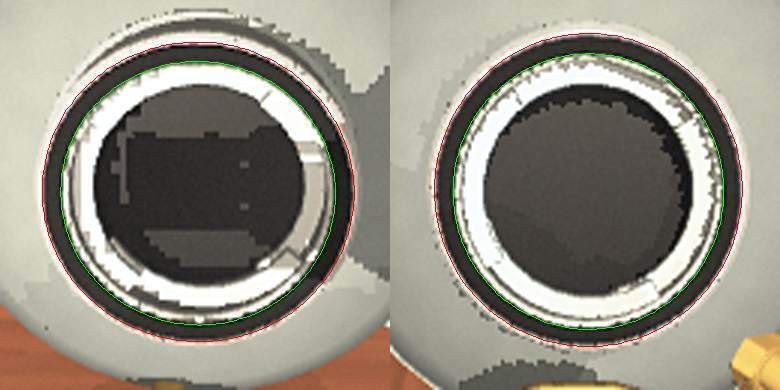

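View pics/w_neck2.png

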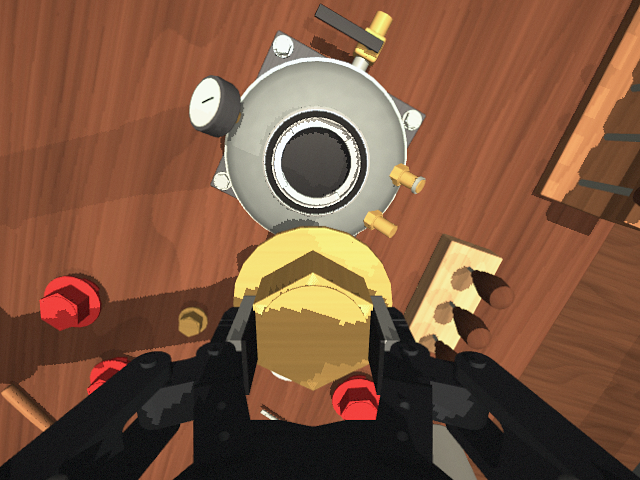

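```bash
cat > fit3.py <<'E'
from h import *
import json
from scipy.optimize import minimize,least_squares
from scipy.ndimage import map_coordinates
D=json.load(open('d.json'))
for k,c0 in(('neck',(.577,.1175)),('neck2',(.5752,.1166))):
    T=wristT(*D[k]); g=cv2.cvtColor(cv2.imread(f'pics/w_{k}.png'),cv2.COLOR_BGR2GRAY).astype(float)
    # radial profiles: ring's dark band middle -> inner and outer crossing at grey 90, along each ray
    rr=np.arange(.030,.0402,.0001); pts=[]
    for t in np.arange(0,2*np.pi,np.pi/90):
        P=np.c_[c0[0]+rr*np.cos(t),c0[1]+rr*np.sin(t),0*rr+.175]; p=wproj(T,P)
        v=map_coordinates(g,[p[:,1],p[:,0]],order=1); m=np.argmin(abs(rr-.0352))
        i=m
        while i>0 and v[i]<100:i-=1
        j=m
        while j<len(rr)-1 and v[j]<100:j+=1
        if i>0: pts.append((*P[i,:2],.033))
        if j<len(rr)-1: pts.append((*P[j,:2],.0375))
    pts=np.array(pts); s=least_squares(lambda x:np.hypot(pts[:,0]-x[0],pts[:,1]-x[1])-pts[:,2]*x[2],[*c0,1],loss='soft_l1',f_scale=.0004)
    print(k,s.x,len(pts),np.median(abs(s.fun)))
T=wristT(*D['neck2']); im=cv2.imread('pics/w_neck2.png')[:,:,::-1]; m=yellow(im,(225,215,180,90),(12,60,40),(40,255,255))
m=cv2.morphologyEx(m,cv2.MORPH_OPEN,np.ones((5,5)))
cn=max(cv2.findContours(m,cv2.RETR_EXTERNAL,cv2.CHAIN_APPROX_NONE)[0],key=cv2.contourArea)[:,0].astype(float)
cn=cn[(cn[:,1]<285)&((cn[:,0]<330)|(cn[:,0]>345)|(cn[:,1]<232))]
z=D['neck2'][0][2]-.024; W=np.array([ray('wrist',q,z,T)[:2] for q in cn])
s=least_squares(lambda x:np.hypot(W[:,0]-x[0],W[:,1]-x[1])-.037*x[2],[*D['neck2'][0][:2],1],loss='soft_l1',f_scale=.0004)
print('plug in hand',s.x,len(cn),np.median(abs(s.fun)),'minus tcp mm',(s.x[:2]-D['neck2'][0][:2])*1e3)
E
python3 fit3.py
```

```text
neck [0.57802906 0.11867095 0.98768665] 360 0.00015429624090767743
neck2 [0.57520265 0.11666872 0.98742347] 360 0.00012186457148366178
plug in hand [0.58970204 0.06852279 0.96535571] 186 0.00011643078864046613 minus tcp mm [-2.73066655  1.76968992]
```

```bash
sed -i "s/^D=json.*/D=json.load(open('d.json')); import sys\nfor k in D: D[k][0][2]+=float(sys.argv[1])/' '.__len__()/g" fit3.py
sed -i "s#/' '.__len__()/g##; s#float(sys.argv\[1\]).*#float(sys.argv[1])#; s#-.024; W#-float(sys.argv[1])-.0256; W#; s#(s.x\[:2\]-D#(s.x[:2]-D#" fit3.py
for d in 0 .0025 .0035; do python3 fit3.py $d; done
```

```text
neck [0.57802906 0.11867095 0.98768665] 360 0.00015429624090767743
neck2 [0.57520265 0.11666872 0.98742347] 360 0.00012186457148366178
neck [0.57802906 0.11867095 0.98768665] 360 0.00015429624090767743
neck2 [0.57520265 0.11666872 0.98742347] 360 0.00012186457148366178
neck [0.57802906 0.11867095 0.98768665] 360 0.00015429624090767743
neck2 [0.57520265 0.11666872 0.98742347] 360 0.00012186457148366178sed: -e expression #1, char 97: unknown option to 's'
Traceback (most recent call last):
  File "fit3.py", line 25, in <module>
    z=D['neck2'][0][2]-float(sys.argv[1])-.0256; W=np.array([ray('wrist',q,z,T)[:2] for q in cn])
                             ^^^
NameError: name 'sys' is not defined. Did you forget to import 'sys'?
Traceback (most recent call last):
  File "fit3.py", line 25, in <module>
    z=D['neck2'][0][2]-float(sys.argv[1])-.0256; W=np.array([ray('wrist',q,z,T)[:2] for q in cn])
                             ^^^
NameError: name 'sys' is not defined. Did you forget to import 'sys'?
Traceback (most recent call last):
  File "fit3.py", line 25, in <module>
    z=D['neck2'][0][2]-float(sys.argv[1])-.0256; W=np.array([ray('wrist',q,z,T)[:2] for q in cn])
                             ^^^
NameError: name 'sys' is not defined. Did you forget to import 'sys'?
```

```bash
python3 - <<'E'
s=open('fit3.py').read().replace("D=json.load(open('d.json'))\n","D=json.load(open('d.json')); import sys\nfor k in D: D[k][0][2]+=float(sys.argv[1])\n")
open('fit3.py','w').write(s)
E
for d in .0025 .0035; do python3 fit3.py $d; done
```

```text
neck [0.5772786  0.11873787 0.99770162] 360 0.0001672902468978464
neck2 [0.57529576 0.11645167 0.99666072] 360 0.00011829256627214624
plug in hand [0.59038797 0.06654632 0.99215292] 186 0.00011960961125426217 minus tcp mm [-2.04473289 -0.206786  ]
neck [0.57698538 0.11876231 1.00168109] 360 0.00015904867778938903
neck2 [0.5753408  0.11635752 1.00012935] 360 0.00011179710186898575
plug in hand [0.59055527 0.06606425 0.99868882] 186 0.00012038440009384463 minus tcp mm [-1.87743245 -0.68885405]
```

```bash
python3 - <<'E'
from h import *
n=np.array([.5772,.1173])
robot.move_to([*n,.25],[180,0,109.5]); robot.pause(.15); st('above')
c=n+(n-robot.current_tool_pos()[:2])
robot.line_to([*c,.235],velocity=.05); robot.pause(.1); st('c')
c=c+(n-robot.current_tool_pos()[:2])
print(robot.line_to([*c,.207],velocity=.03,f_stop=5)); st('touch'); print(c)
robot.pause(.2); st()
E
```

```text
above t 11.32 p [0.5785 0.1164 0.2511] rpy [179.9   0.  109.4] F [ 0.7  0.  -3.4] q [ 26.  36. -65.  78.  32.  85. -18.]
c t 11.87 p [0.576  0.1182 0.2351] rpy [180.   -0.  109.5] F [-0.4  0.1 -2.6] q [ 26.  37. -65.  80.  33.  83. -18.]
True
touch t 12.57 p [0.5768 0.1172 0.2129] rpy [-180.     0.   109.5] F [ 0.3 -0.1  4.4] q [ 26.  38. -64.  82.  34.  81. -19.]
[0.57711715 0.11725195]
t 12.78 p [0.5768 0.1172 0.2129] rpy [-180.     0.   109.5] F [-0.5 -0.4  5.8] q [ 26.  38. -64.  82.  34.  81. -19.]
```

```bash
cat >> h.py <<'E'
N=[.5771,.1173]
def turn(yaw,z,v=.15): robot.line_to([*N,z],[180,0,yaw],velocity=v)
def rd(): return robot.current_tool_pos()[2],robot.current_contact_force()[2],robot.current_eef_rot()[2]
E
python3 - <<'E'
from h import *
zc=robot.current_tool_pos()[2]; yaw=109.5
for i in range(4):
    yaw+=4; zc+=.0003; turn(yaw,zc); z,f,y=rd()
    print(yaw,round(zc,5),'z %.4f f %.1f y %.1f'%(z,f,y),np.round(robot.current_contact_force()[:2],1),round(float(robot.current_torque()[2]),2),robot.current_time_s())
    zc+=np.clip(.0001*(f-3),-.0005,.0005)
E
```

```text
113.5 0.2132 z 0.2133 f 0.6 y 113.4 [ 0.3 -0.1] -0.02 13.025
117.5 0.21326 z 0.2135 f 2.5 y 117.3 [-0.2 -0.4] -0.02 13.275
121.5 0.21352 z 0.2138 f 2.8 y 121.3 [ 0.7 -1.2] -0.01 13.525
125.5 0.21379 z 0.2141 f 3.9 y 125.3 [-0.3 -0.8] -0.01 13.775
```

```bash
python3 - <<'E'
from h import *
zc=.21388; yaw=125.5; s=.0003
for i in range(14):
    yaw+=3; zc+=s*.75; turn(yaw,zc); z,f,y=rd()
    print(yaw,round(zc,5),'z %.4f f %.1f y %.1f'%(z,f,y),np.round(robot.current_contact_force()[:2],1),round(float(robot.current_torque()[2]),2),round(robot.current_time_s(),2))
    if f<-.8:   # support gone? probe down
        hit=robot.line_to([*N,.2065],[180,0,yaw],velocity=.03,f_stop=5); z,f,y=rd(); print('probe',hit,z,f,y,robot.current_time_s()); zc=z
        if z<.211: break
    zc+=np.clip(.0001*(f-3),-.0005,.0005)
E
```

```text
128.5 0.2141 z 0.2143 f 4.4 y 128.3 [ 0.8 -1.5] -0.01 14.03
131.5 0.21447 z 0.2145 f 4.5 y 131.4 [ 0.5 -2.2] -0.02 14.28
134.5 0.21484 z 0.2148 f 2.6 y 134.4 [ 1.2 -0.8] -0.01 14.53
137.5 0.21503 z 0.2150 f 3.5 y 137.4 [ 0.4 -1.1] -0.02 14.78
140.5 0.21531 z 0.2151 f 2.8 y 140.4 [ 0.6 -0. ] 0.03 15.03
143.5 0.21551 z 0.2152 f 2.1 y 143.4 [-0.2 -1.1] 0.02 15.28
146.5 0.21565 z 0.2149 f -1.4 y 146.4 [-0.5  1.1] 0.06 15.53
probe True 0.208751920539429 3.9490106531093203 146.42972380213126 15.825
```

```bash
cat > fwd.py <<'E'
from h import *
import sys
yaw,zc,end,step,tf=map(float,sys.argv[1:6])
while yaw>end+.01:
    yaw-=step; zc-=float(sys.argv[6])*step; turn(yaw,zc); z,f,y=rd()
    print(yaw,round(zc,5),'z %.4f f %.1f y %.1f'%(z,f,y),np.round(robot.current_contact_force()[:2],1),round(float(robot.current_torque()[2]),2),round(robot.current_time_s(),2))
    zc+=np.clip(.0001*(f-tf),-.0005,.0005)
print(zc)
E
python3 fwd.py 146.5 .2087 101.5 5 1.5 .000078
```

```text
141.5 0.20831 z 0.2084 f 1.8 y 141.6 [-0.3 -0.3] -0.04 16.07
136.5 0.20795 z 0.2081 f 1.8 y 136.7 [-0.2  0.4] -0.01 16.32
131.5 0.20759 z 0.2076 f 2.5 y 131.7 [ 0.3 -0.1] -0.06 16.57
126.5 0.20731 z 0.2073 f 2.0 y 126.7 [ 0.2 -0.1] 0.02 16.82
121.5 0.20696 z 0.2069 f 0.5 y 121.7 [ 0.3 -0.8] -0.0 17.07
116.5 0.20648 z 0.2065 f 1.6 y 116.7 [0.2 1. ] -0.01 17.32
111.5 0.2061 z 0.2061 f 2.5 y 111.7 [ 0.1 -0.4] -0.02 17.57
106.5 0.20581 z 0.2057 f 1.0 y 106.7 [0.1 0.8] -0.0 17.82
101.5 0.20537 z 0.2053 f 2.0 y 101.7 [-0.2  0.2] -0.06 18.07
0.2054160386549511
```

```bash
python3 fwd.py 101.5 .20542 92.5 3 1 .000078; python3 fwd.py 92.5 .2047 77.5 3 0 0
```

```text
98.5 0.20519 z 0.2051 f 1.1 y 98.7 [-0.4 -0.4] -0.01 18.32
95.5 0.20497 z 0.2049 f 1.2 y 95.6 [-0.5  0.4] -0.04 18.57
92.5 0.20475 z 0.2046 f 0.7 y 92.6 [1.3 0.2] 0.01 18.82
0.2047190262137839
89.5 0.2047 z 0.2045 f -0.2 y 89.6 [-0.1 -0.4] 0.01 19.07
86.5 0.20468 z 0.2045 f -0.3 y 86.6 [-0.9  1. ] -0.0 19.32
83.5 0.20465 z 0.2045 f -0.4 y 83.6 [ 0.  -0.5] -0.05 19.57
80.5 0.20461 z 0.2045 f -0.5 y 80.6 [ 0.6 -0.3] 0.0 19.82
77.5 0.20456 z 0.2045 f -0.4 y 77.6 [ 0.5 -0.4] -0.05 20.07
0.2045243525210125
```

```bash
python3 fwd.py 77.5 .20453 65.5 2 -3 0.00004
```

```text
75.5 0.20445 z 0.2044 f 0.6 y 75.6 [0.3 1.3] 0.0 20.32
73.5 0.20473 z 0.2044 f -2.2 y 73.6 [-0.  -0.5] -0.05 20.57
71.5 0.20473 z 0.2043 f -3.0 y 71.5 [ 1.  -1.6] -0.06 20.82
69.5 0.20465 z 0.2042 f -4.2 y 69.5 [ 1. -1.] -0.12 21.07
67.5 0.20444 z 0.2040 f -5.2 y 67.5 [ 1.6 -1.9] -0.15 21.32
65.5 0.20414 z 0.2039 f -6.9 y 65.5 [ 0.3 -0.8] -0.14 21.57
0.2037514371797993
```

```bash
python3 fwd.py 65.5 .2038 62.5 1.5 -3 0.000078; python3 - <<'E'
from h import *
st('end'); fingers.gripper_to(1.0); st('open')
p=robot.current_tool_pos(); robot.line_to([p[0],p[1],.32],velocity=.15); robot.pause(.2); st('up')
a=np.radians(62.5); im=snap('wrist','final.png'); snap('scene','final_s.png')
im=cv2.imread('pics/final.png'); s=cv2.imread('pics/final_s.png')[130:330,270:470]
cv2.imwrite('pics/fin.png',np.hstack([im[80:380,120:520],cv2.resize(s,(300,300))]))
E
```

```text
64.0 0.20368 z 0.2037 f -4.2 y 64.0 [ 0.4 -1.2] -0.08 21.82
62.5 0.20344 z 0.2036 f -3.7 y 62.5 [ 0.8 -3. ] -0.09 22.07
0.2033688231115221
end t 22.07 p [0.5771 0.117  0.2036] rpy [180.    0.   62.5] F [ 0.8 -3.  -3.7] q [ 19.  32. -50.  83.  25.  76. -60.]
open t 22.56 p [0.5772 0.1178 0.2039] rpy [ 1.80e+02 -1.00e-01  6.25e+01] F [-0.9 -0.4  0.7] q [ 19.  32. -50.  83.  25.  76. -60.]
up t 23.68 p [0.5768 0.1175 0.3189] rpy [-1.799e+02  1.000e-01  6.250e+01] F [0.9 0.1 0.1] q [ 18.  29. -52.  71.  22.  90. -57.]
```

View pics/fin.png

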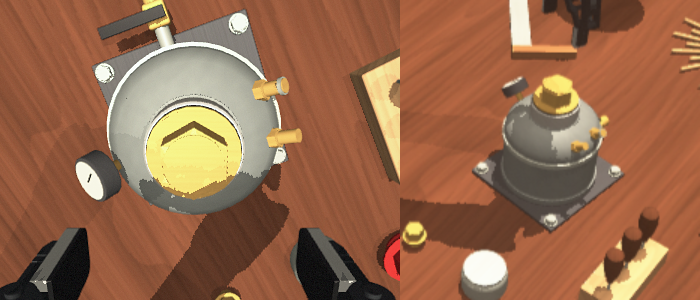

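The plug sits level on the neck at crop (193,150). Its hex vertex still lines up with the tool, so it hasn't unscrewed, and the gripper is clear.

```bash
python3 -c "
from station import workorder
print(workorder.close_job())"
```

```text
the job is handed in; nothing more can be done
None
```

The filler plug is screwed home: turned back about 37° to a clear 6–7 mm drop, then forward 84° for an estimated 1 mm ring squeeze, released with the arm clear, and handed in at about 24 s of robot time; I moved nothing else, and no verdict came back.

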